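# Hold a tube against the sprung end stop of a drilling fixture

## Robot

A 6-joint arm with a two-finger parallel gripper is mounted at the origin on the work surface. World frame = base frame: x ahead of the robot, y to its left, z up, the work surface at z = 0. Lengths are in m, angles in rad, forces in N, time in s.
With the tool pointing down it reaches from about 0.375 to 0.975 m from the base axis. Payload 3.8 kg.
Tool frame: the origin (TCP) lies midway between the tips of the shut fingers; the grasp point (between the pads) lies 19 mm behind it; z points along the fingers, y is the line along which they close (so a half turn about z gives the same grasp; the last joint's range is limited). The gripper opens to 85 mm and grips with 20 to 120 N. Pads are 22 mm wide; open, the fingers measure 114 mm over their backs; the gripper's body (76 mm by 85 mm) begins 54 mm behind the grasp point. The pads swing forward as they close: fully open they stand 13 mm farther back than shut.
Start: joints at [1.23, 0.264, 1.604, -0, 1.274, -0.037], TCP at [0.202, 0.644, 0.195] pointing down, gripper open.
Joint ranges: [-2.63, 2.63], [-0.94, 2.18], [0.31, 2.57], [-1.31, 4.45], [0, 2.66], [-2.55, 2.55]. Speed limits (rad/s): [2.57, 2.57, 3.14, 3.14, 3.14, 3.14].

## Interface

Orientations are given as a rotation vector (axis times angle).
In Python, from workcell import sensors, viewer, job gives the robot as it stands.
- The arm moves only by the shell command python3 -m inch 'ROWS' [FORCE]. ROWS is JSON, one flat list of numbers, 7 for each row, row after row: the shift along the tool's x, y, z in mm, then the turn, a rotation vector about the tool's x, y, z in degrees, then the finger opening in mm, from 0 to 85.4. A call has exactly 8 rows; each row shifts and turns the commanded pose from where the row before left it, along the tool's axes as they then stand; what a row does not reach is not made up. A row lasts 1/10 s, in which the tool goes at most 50 mm and 8.59 degrees, less where a joint would pass 70% of its speed; a pose out of reach is approached as far as the arm can. A call is refused whole if a number of a shift passes 50 or a number of a turn 8.59, either way. A call with a gripper value outside its range is refused whole. The fingers move at their own pace and stop on an object; FORCE is the grip in N (left out, the last holds). Time passes only in rows, so rows that do not move let the fingers close, or fill a call up. It gives the time, the measured TCP pose, the force, the opening and the grip force at its end, in the units of the state.
- sensors.read_state(): the state, without advancing time (a new reading comes with each control period).
- viewer.read_camera(name): name is "scene" or "top"; returns the picture (420x560x3 uint8, red, green, blue); there is no depth.
- viewer.camera_params(name): a dict with "K" (3x3 intrinsics, pixels), "world_to_cam" (4x4, takes a point from world to camera coordinates). Camera axes: x right, y down, z forward; pixel columns grow to the right and rows downward; lengths in m; the calibration is good to about 2 mm. A picture is of the moment at which its call begins. camera_params takes no time and is no camera call.
- job.finish_job(): hands the job in; it is judged then, once.
The state is a dict: "time": time; "q": joint angles; "joint_vel": joint speeds; "joint_torque": joint torques, N m; "tool_pos": TCP position; "tcp_rot": TCP orientation; "wrist_force": force on the tool from outside, world axes, zero at the start; "torque": the same for the moment, N m; "width": opening from 0.0 (shut) to 1.0 (fully open); "grip_force": force on a finger pad.
Only numpy, scipy, OpenCV 4.12 (cv2) and the standard library are available. Lean on these libraries where they do the work, as an engineer would, in place of code of your own. Each camera call takes 0.05 s, during which the arm holds its last target. There are 200 camera calls.

## Task

Pick up the red square tube, lay it flat in the yellow-edged channel of the drilling fixture, pointing at the stop plate, and push its end squarely against the stop plate until the black needle stands in the green field of the gauge. Keep that push steady for two seconds and finish while still holding it there with the gripper, as a third hand for the colleague who will clamp it down; do not put it down or let go. Never ram the stop to the end of its travel, and leave the tin, the wrench and the tape measure where they are.

Things in the scene. Friction and masses are not known exactly. Their poses are not given: they have to be found in the camera images.
- tube: the part: red square steel tube, 40 x 40 mm outside, 3 mm wall, 120 mm long, open ends, about 0.42 kg (0.3 to 0.55), lying on the bench. Origin: centre of its underside; x along its length, z up. Its ends are alike
- fixture: drilling fixture bolted down: dark steel bed 330 x 130 mm (x -160 to 170 mm), its top 20 mm above the bench. Origin: on the bench surface, under the channel's centre line; x runs along the channel towards the stop plate, z up. Channel 60 mm wide between two yellow strips, each 10 mm wide and 6 mm high above the bed, from x = -150 to 40 mm
- gauge (a point): middle of the green field of the gauge, on top of the blue housing behind the stop plate (fixture x = 102 to 164 mm, 80 mm wide, top 71 mm above the bench). Three fields, each 12 mm long: white, green, red, in that order away from the channel
- stop: sprung stop plate of bare aluminium at the channel's end, 84 mm wide, 10 mm thick, its top 71 mm above the bench; it slides along the fixture's x. Origin: lower middle of the face that looks at the channel, at the height of the bed's top. A thin bar on it carries the black needle over the gauge (top 77 mm above the bench)
- stop_travel (a joint): how far the stop plate is pushed back, in m: 0 free, 0.034 end of travel. Spring 600 N/m (about 6 N at 0.010 and 13 N at 0.022) with little friction; springs back when released. The needle is over white below 0.010, over green from 0.010 to 0.022, over red above
- stop_face (a point): centre point of the stop plate's face that the tube's end presses on, 20 mm above the bed; with the stop free it lies at fixture x = 50 mm; it moves with the plate
- needle (a point): top of the black needle, above the centre line; with the stop free it lies at fixture x = 115 mm and it moves with the plate
- tin: bystander: closed tin, 66 mm diameter, 75 mm high, origin at the centre of its underside
- wrench: bystander: wrench lying flat on the bench beyond the fixture
- tape: bystander: yellow tape measure, 68 x 36 x 62 mm high, standing on the bench; origin at the centre of its underside

How it is judged:
By the outcome, as a careful person would: the job done as asked, in the order asked, and still so for the second after the job is handed in, while the arm keeps its last pose, push and grip.
It also fails if it takes over 38 s, if anything falls off the work surface, if the arm or the gripper's body presses on something with over 40 N, if the wrist force passes 120 N, or if a joint passes its speed limit or range.

## Working session

There is one attempt and no reset: what is moved stays moved. The work goes in short steps, Python scripts to look and compute and a shell command to move; the robot and the scene stay as the last step left them, time stands still between calls to the robot, and variables do not carry over. Pictures are saved under pics/ and viewed, at most 10 in all, crops included, and the job is handed in when it is done.

```bash
mkdir -p pics; python3 - <<'E'
from workcell import sensors, viewer
import cv2,json
for n in("scene","top"):
    im=viewer.read_camera(n); cv2.imwrite(f"pics/{n}0.png",im[:,:,::-1])
    p=viewer.camera_params(n); print(n,p["K"],p["world_to_cam"])
s=sensors.read_state(); print(s)
E
```

```text
scene [[401.20100823   0.         274.48264083]
 [  0.         401.20100823 211.65673528]
 [  0.           0.           1.        ]] [[-0.56059939  0.82802123  0.01044802  0.23824612]
 [ 0.55263163  0.38348779 -0.73995635 -0.26100308]
 [-0.61670626 -0.40904517 -0.67257374  1.33794826]
 [ 0.          0.          0.          1.        ]]
top [[460.39649301   0.         286.55434844]
 [  0.         460.39649301 208.93280026]
 [  0.           0.           1.        ]] [[-0.00762598 -0.99996454  0.00357331  0.0439915 ]
 [-0.98228939  0.00682207 -0.18724585  0.51873933]
 [ 0.18721483 -0.00493796 -0.98230658  1.09148475]
 [ 0.          0.          0.          1.        ]]
{'time': 0.1, 'q': array([ 1.23007982e+00,  2.64689955e-01,  1.60524939e+00,  2.30067615e-05,
        1.27367813e+00, -3.69057383e-02]), 'joint_vel': array([-0.00058025, -0.00305255, -0.00384002,  0.00049632,  0.00127273,
        0.0011434 ]), 'joint_torque': array([-3.21104108e-04, -5.16702211e+01, -3.68589020e+01, -9.16659337e-05,
        6.28343085e-03,  9.44979433e-06]), 'tool_pos': array([0.20168508, 0.64339882, 0.19377195]), 'tcp_rot': array([-0.47534108, -3.10501564,  0.00311718]), 'wrist_force': array([-0.67694112,  0.41324256, -0.27034572]), 'torque': array([-0.02039796,  0.01011651, -0.00912297]), 'grip_force': 0.0, 'width': 0.998043050415838}
```

View pics/top0.png

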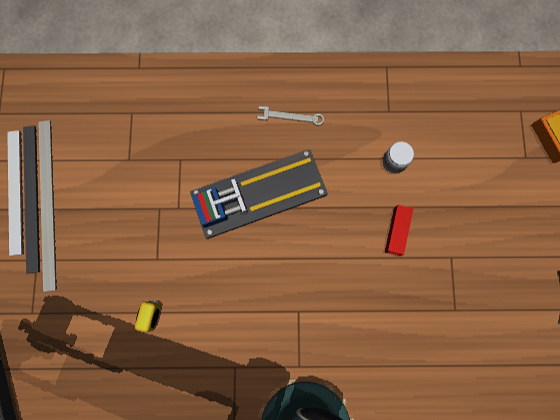

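View pics/scene0.png

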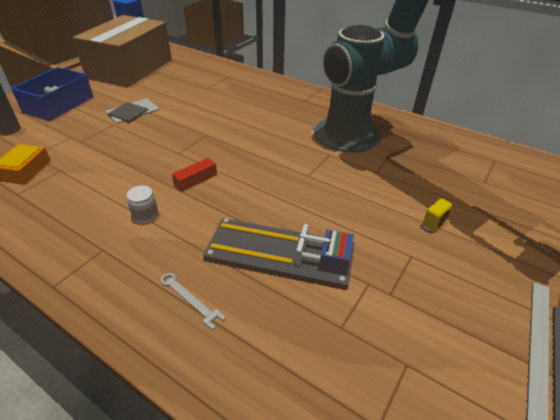

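The top view shows the tube at about (399,230), the fixture centre at (260,193) with the stop at its left end near (237,196), the tin at (399,157), the tape at (148,316) and the wrench at (290,116). The scene view agrees: tube at (195,173), stop at (303,245). Next I fit the tube and strip models to the colour masks.

```bash
cat > h.py <<'E'
import numpy as np, cv2
from workcell import sensors, viewer
from scipy.optimize import minimize
P={n:viewer.camera_params(n) for n in("scene","top")}
def proj(n,X):
    M=P[n]["world_to_cam"]; c=np.asarray(X)@M[:3,:3].T+M[:3,3]; u=c@P[n]["K"].T; return u[:,:2]/u[:,2:]
def box(p,x0,x1,y0,y1,z0,z1):
    c,s=np.cos(p[2]),np.sin(p[2])
    return np.array([[p[0]+c*x-s*y,p[1]+s*x+c*y,z] for x in(x0,x1) for y in(y0,y1) for z in(z0,z1)])
S=8
def render(n,p,boxes):
    m=np.zeros((420,560),np.float32); big=np.zeros((420*4,560*4),np.uint8)
    for b in boxes:
        h=cv2.convexHull(((proj(n,box(p,*b))+.5)*4*16).astype(np.int32)); cv2.fillConvexPoly(big,h,255,shift=4)
    return cv2.resize(big,(560,420),interpolation=cv2.INTER_AREA)/255.
def fit(masks,p0,boxes):
    sc=np.array([.01,.01,.05])
    f=lambda d:sum(np.abs(render(n,p0+d*sc,boxes)-m).sum() for n,m in masks.items())
    r=minimize(f,np.zeros(3),method="Nelder-Mead",options=dict(initial_simplex=np.vstack([np.zeros(3),np.eye(3)]),maxiter=250))
    return p0+r.x*sc,r.fun,sum(m.sum() for m in masks.values())
def red(im):
    h=cv2.cvtColor(im,cv2.COLOR_RGB2HSV); m=(((h[...,0]<4)|(h[...,0]>174))&(h[...,1]>190)&(h[...,2]>60)).astype(np.uint8)
    _,l,st,_=cv2.connectedComponentsWithStats(m); return (l==1+st[1:,4].argmax()).astype(float)
def yel(im,roi):
    h=cv2.cvtColor(im,cv2.COLOR_RGB2HSV); m=((h[...,0]>19)&(h[...,0]<32)&(h[...,1]>170)&(h[...,2]>80)).astype(float)
    k=np.zeros_like(m); k[roi]=1; return m*k
def ray(n,uv,z):
    M=P[n]["world_to_cam"]; R,t=M[:3,:3],M[:3,3]; d=R.T@np.linalg.inv(P[n]["K"])@[*uv,1]; c=-R.T@t; return c+d*(z-c[2])/d[2]
TUBE=[(-.06,.06,-.02,.02,0,.04)]
STR=[(-.15,.04,.03,.04,.02,.026),(-.15,.04,-.04,-.03,.02,.026)]
E
python3 - <<'E'
from h import *
ims={n:viewer.read_camera(n) for n in P}
mr={n:red(i) for n,i in ims.items()}
my={"top":yel(ims["top"],np.s_[150:220,225:330]),"scene":yel(ims["scene"],np.s_[215:270,205:305])}
t0=ray("top",(399,230),.03);f0=ray("top",(248,195),.02)
print(t0,f0)
for ns in (("top",),("scene",),("top","scene")):
    print(ns,fit({n:mr[n] for n in ns},np.array([t0[0],t0[1],-.15]),TUBE))
    print(ns,fit({n:my[n] for n in ns},np.array([f0[0],f0[1],np.pi/2+.3]),STR))
print("tin",ray("top",(400,153),.075),"tape",ray("top",(148,316),.06))
E
```

```text
[ 0.46710143 -0.24050308  0.03      ] [0.56147906 0.13828905 0.02      ]
('top',) (array([ 0.46864794, -0.24259283, -0.27651675]), np.float64(157.9019607843137), np.float64(809.0))
('top',) (array([0.57076588, 0.10730987, 1.91819503]), np.float64(104.19999999999999), np.float64(585.0))
('scene',) (array([-1.88234082,  0.49769311, -0.51866157]), np.float64(58.0), np.float64(58.0))
('scene',) (array([0.57266958, 0.10706047, 1.91953385]), np.float64(165.8862745098039), np.float64(666.0))
('top', 'scene') (array([ 0.46792812, -0.24375212, -0.23511283]), np.float64(1109.1254901960783), np.float64(867.0))
('top', 'scene') (array([0.5713709 , 0.10738126, 1.91999013]), np.float64(311.58039215686273), np.float64(1251.0))
tin [ 0.65327071 -0.24195913  0.075     ] tape [0.26350309 0.36725025 0.06      ]
```

```bash
sed -i 's/def red(im):/def red(im,roi):/; s/(h\[...,0\]<4)|(h\[...,0\]>174))&(h\[...,1\]>190)&(h\[...,2\]>60)).astype(np.uint8)/(h[...,0]<5)|(h[...,0]>172))\&(h[...,1]>170)\&(h[...,2]>40)).astype(float); k=np.zeros_like(m); k[roi]=1; return m*k/; /_,l,st,_=/d' h.py
python3 - <<'E'
from h import *
ims={n:viewer.read_camera(n) for n in P}
mr={"top":red(ims["top"],np.s_[190:270,370:430]),"scene":red(ims["scene"],np.s_[150:195,165:225])}
for ns in (("top",),("scene",),("top","scene")):
    p,e,a=fit({n:mr[n] for n in ns},np.array([.468,-.243,-.2]),TUBE); print(ns,p,e,a)
from scipy.spatial.transform import Rotation as R
print(R.from_rotvec(sensors.read_state()["tcp_rot"]).as_matrix().round(3))
def f(x,yaw):pass
F=np.array([.571,.107]);d=np.array([np.cos(1.9195),np.sin(1.9195)])
for x in(-.06,-.02,-.01,.05):print(x,F+d*x)
E
```

```text
('top',) [ 0.46868426 -0.24175715 -0.25890398] 84.27450980392157 886.0
('scene',) [ 0.44766831 -0.26659497  0.11329139] 520.5647058823529 287.0
('top', 'scene') [ 0.46874744 -0.24166747 -0.25401263] 687.9254901960785 1173.0
[[-0.954  0.299 -0.   ]
 [ 0.299  0.954 -0.001]
 [ 0.    -0.001 -1.   ]]
-0.06 [0.59150079 0.05061101]
-0.02 [0.5778336  0.08820367]
-0.01 [0.5744168  0.09760184]
0.05 [0.55391601 0.15399082]
```

```bash
cat > to.py <<'E'
# python3 to.py x y z toolyaw(rad): remaining shift in tool axes (mm) and turn about tool z (deg)
import sys, numpy as np
from workcell import sensors
from scipy.spatial.transform import Rotation as R
x,y,z,a=map(float,sys.argv[1:]); s=sensors.read_state(); T=R.from_rotvec(s["tcp_rot"])
c,n=np.cos(a),np.sin(a); G=R.from_matrix(np.array([[c,n,0],[n,-c,0],[0,0,-1]]))
print("shift",(T.inv().apply(np.array([x,y,z])-s["tool_pos"])*1e3).round(1),"turn",np.degrees((T.inv()*G).as_rotvec()).round(2),"pos",s["tool_pos"].round(4),"F",s["wrist_force"].round(1),"t",round(s["time"],2),"q",s["q"].round(2))
E
python3 -m inch '[-36,-30,0,0,0,0,85, -36,-30,0,0,0,0,85, -36,-30,0,0,0,0,85, -36,-30,0,0,0,0,85, -36,-30,0,0,0,0,85, -36,-30,0,0,0,0,85, -36,-30,0,0,0,0,85, -36,-30,0,0,0,0,85]' 80
python3 to.py .4687 -.2417 .10 2.89
```

```text
time: 1.1
tool_pos: [0.4057, 0.3273, 0.1953]
tcp_rot: [0.475, 3.105, 0.001]
wrist_force: [0.7, 0.7, -0.3]
width: 0.991
grip_force: 0.0
shift [-230.2 -524.2   95.1] turn [ 0.03  0.03 -2.98] pos [0.4057 0.3273 0.1953] F [ 0.7  0.7 -0.3] t 1.1 q [ 0.63 -0.03  1.93 -0.    1.24 -0.64]
```

```bash
python3 -m inch '[-19,-43,0,0,0,0,85, -19,-43,0,0,0,0,85, -19,-43,0,0,0,0,85, -19,-43,0,0,0,0,85, -19,-43,0,0,0,0,85, -19,-43,0,0,0,0,85, -19,-43,0,0,0,0,85, -19,-43,0,0,0,0,85]' >/dev/null
python3 -m inch '[-13,-30,6,0,0,-0.5,85, -13,-30,6,0,0,-0.5,85, -13,-30,6,0,0,-0.5,85, -13,-30,6,0,0,-0.5,85, -13,-30,6,0,0,-0.5,85, -13,-30,6,0,0,-0.5,85, 0,0,0,0,0,0,85, 0,0,0,0,0,0,85]'
python3 to.py .4687 -.2417 .10 2.89
python3 - <<'E'
from h import *
for n,sl in(("scene",np.s_[90:230,110:290]),("top",np.s_[170:300,330:500])):
    im=viewer.read_camera(n)[sl][:,:,::-1]; cv2.imwrite(f"pics/{n}1.png",cv2.resize(im,None,fx=4,fy=4,interpolation=cv2.INTER_CUBIC))
E
```

```text
time: 2.7
tool_pos: [0.4715, -0.2396, 0.1586]
tcp_rot: [-0.397, -3.115, -0.001]
wrist_force: [0.5, 0.1, -0.7]
width: 0.998
grip_force: 0.0
shift [ 2.1 -2.8 58.6] turn [ 0.04 -0.06 -0.1 ] pos [ 0.4715 -0.2396  0.1586] F [ 0.5  0.1 -0.7] t 2.7 q [-0.52  0.01  1.95  0.    1.17 -1.84]
```

View pics/scene1.png

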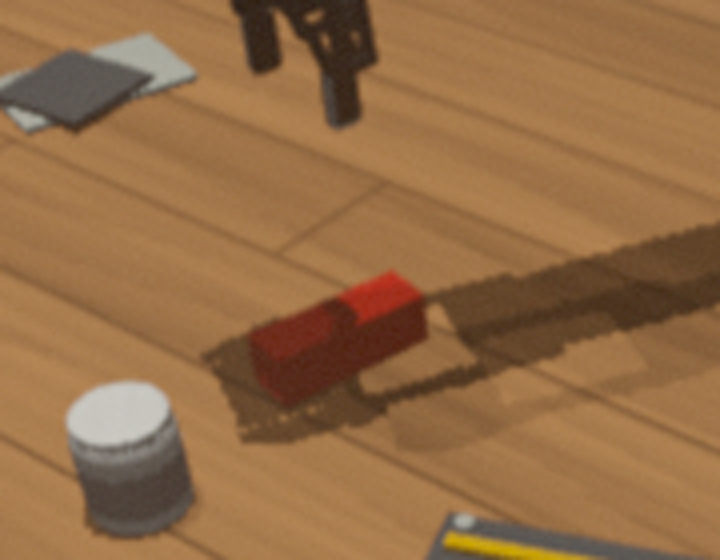

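View pics/top1.png

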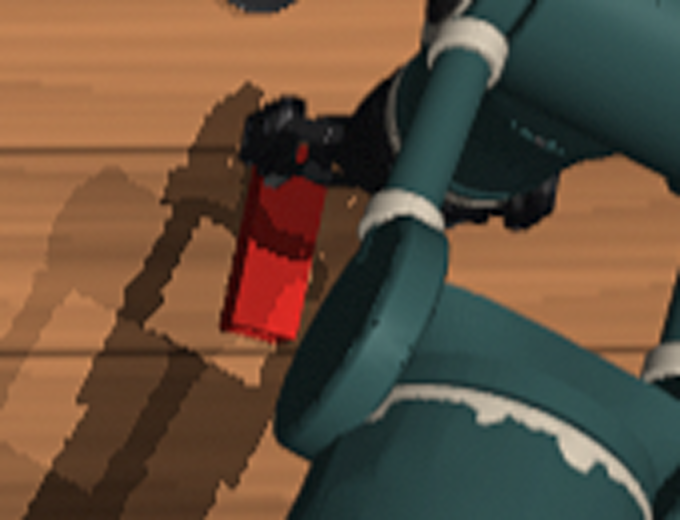

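The tube lies clear in the scene view (crop x 250–427, y 270–403, so roughly (195,173) full frame), and the tin is beyond it. In the top view the wrist hides part of the tube. My red mask lost the dark side face, so I refit with a colour-ratio mask.

```bash
cat >> h.py <<'E'
def redr(im,roi):
    i=im.astype(float); m=((i[...,0]>2.6*i[...,1])&(i[...,0]>2.6*i[...,2])&(i[...,0]>35)).astype(float); k=np.zeros_like(m); k[roi]=1; return m*k
E
python3 - <<'E'
from h import *
sc=viewer.read_camera("scene")
top=cv2.imread("pics/top0.png")[:,:,::-1]
m={"scene":redr(sc,np.s_[150:200,160:225]),"top":redr(top,np.s_[190:270,370:430])}
for ns in (("top",),("scene",),("top","scene")):
    print(ns,*fit({n:m[n] for n in ns},np.array([.468,-.243,-.2]),TUBE))
E
```

```text
('top',) [ 0.46930378 -0.24177337 -0.25783092] 57.2235294117647 917.0
('scene',) [ 0.43450913 -0.26704221  0.00803517] 602.9529411764706 216.0
('top', 'scene') [ 0.4687671  -0.24173258 -0.25379216] 731.5607843137253 1133.0
```

```bash
python3 - <<'E'
from h import *
p=[.4693,-.2418,-.256]
for n in P:print(n,proj(n,box(p,*TUBE[0])).round(1).tolist())
im=cv2.imread("pics/scene1.png"); 
print(im[380,300],im[350,300],im[290,390])
E
```

```text
scene [[209.3, 167.5], [207.9, 156.2], [217.1, 173.7], [215.9, 162.3], [173.8, 183.8], [171.5, 172.4], [181.3, 190.7], [179.2, 179.1]]
top [[399.5, 255.4], [403.5, 254.0], [384.1, 251.6], [387.6, 250.0], [408.9, 210.4], [413.1, 207.5], [393.7, 206.7], [397.4, 203.6]]
[25 41 86] [ 28  42 102] [ 28  45 165]
```

```bash
python3 -m inch '[0,-1,12,0,0,0,85, 0,-1,12,0,0,0,85, 0,0,12,0,0,0,85, 0,0,10,0,0,0,85, 0,0,10,0,0,0,85, 0,0,0,0,0,0,85, 0,0,0,0,0,0,85, 0,0,0,0,0,0,85]'; python3 to.py .469 -.2418 .006 2.886
```

```text
time: 3.65
tool_pos: [0.4719, -0.2416, 0.1035]
tcp_rot: [0.394, 3.116, -0.001]
wrist_force: [-0.5, -0.3, 0.3]
width: 0.996
grip_force: 0.0
shift [ 2.8 -0.9 97.5] turn [-0.02  0.05  0.23] pos [ 0.4719 -0.2416  0.1035] F [-0.5 -0.3  0.3] t 3.65 q [-0.52  0.07  2.01 -0.    1.06 -1.84]
```

```bash
python3 -m inch '[0,0,16,0,0,0,85, 0,0,16,0,0,0,85, 0,0,16,0,0,0,85, 0,0,16,0,0,0,85, 0,0,14,0,0,0,85, 0,0,12,0,0,0,85, 0,0,7,0,0,0,85, 0,0,0,0,0,0,85]'
python3 -m inch '[0,0,0,0,0,0,30, 0,0,0,0,0,0,30, 0,0,0,0,0,0,30, 0,0,0,0,0,0,30, 0,0,0,0,0,0,30, 0,0,0,0,0,0,30, 0,0,0,0,0,0,30, 0,0,0,0,0,0,30]' 80
```

```text
time: 4.45
tool_pos: [0.4707, -0.2409, 0.005]
tcp_rot: [-0.394, -3.115, -0.001]
wrist_force: [0.2, -0.2, -0.4]
width: 0.993
grip_force: 0.0
time: 5.25
tool_pos: [0.4714, -0.2413, 0.006]
tcp_rot: [-0.394, -3.117, 0.0]
wrist_force: [0.2, -0.3, 0.2]
width: 0.349
grip_force: 0.0
```

```bash
python3 - <<'E'
from h import *
a=viewer.read_camera("scene")[90:230,110:290][:,:,::-1]; b=viewer.read_camera("top")[150:290,330:510][:,:,::-1]
cv2.imwrite("pics/two2.png",cv2.resize(np.hstack([a,b]),(800,311),interpolation=cv2.INTER_CUBIC))
E
```

```text
(no output)
```

View pics/two2.png

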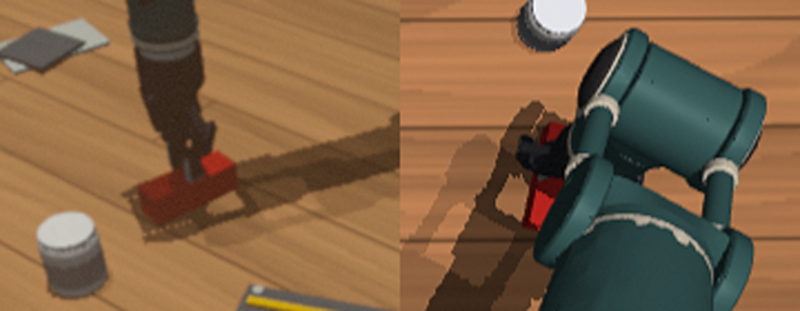

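The fingers straddle the tube near its middle (scene crop about (190,175)). The reported grip is zero, so they may still be closing or the opening scale may differ. I close further.

```bash
python3 -m inch '[0,0,0,0,0,0,10, 0,0,0,0,0,0,10, 0,0,0,0,0,0,10, 0,0,0,0,0,0,10, 0,0,0,0,0,0,10, 0,0,0,0,0,0,10, 0,0,0,0,0,0,10, 0,0,0,0,0,0,10]' 80
```

```text
time: 6.15
tool_pos: [0.4714, -0.2413, 0.006]
tcp_rot: [-0.394, -3.117, -0.0]
wrist_force: [-0.5, 0.5, -0.2]
width: 0.115
grip_force: 0.0
```

```bash
python3 - <<'E'
from h import *
a=viewer.read_camera("scene")[120:210,150:270][:,:,::-1]; b=viewer.read_camera("top")[180:270,360:480][:,:,::-1]
cv2.imwrite("pics/two3.png",cv2.resize(np.vstack([a,b]),(800,600*2)[:1]+(1200,),interpolation=cv2.INTER_CUBIC)[:, :] if 0 else cv2.resize(np.hstack([a,b]),(800,300),interpolation=cv2.INTER_CUBIC))
s=sensors.read_state();print(s["tool_pos"],proj("scene",[s["tool_pos"]]),proj("top",[s["tool_pos"]]))
E
```

```text
[ 0.47140208 -0.24133163  0.00598123] [[195.15523158 177.41362667]] [[396.94292371 229.66720625]]
```

View pics/two3.png

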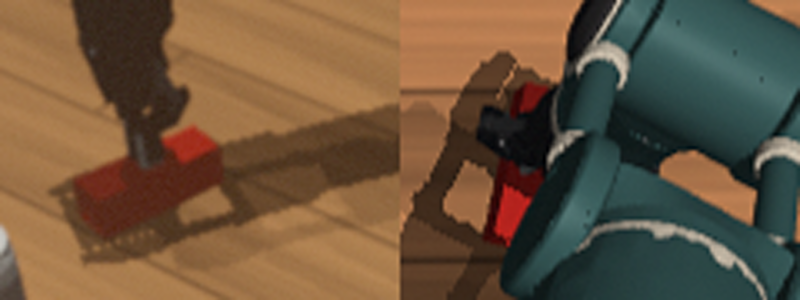

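```bash
python3 - <<'E'
from h import *
a=2.886; y=np.array([np.sin(a),-np.cos(a)])
c=np.array([.4715,-.2396])
for z in (.1586,.1716,.19):
    print(z,[proj("scene",[[*(c+k*.05*y),z]]).round(1).tolist() for k in(-1,0,1)])
for z in (.006,.02,.03,.04,.05): print(z,proj("scene",[[.4714,-.2413,z]]).round(1))
s=sensors.read_state(); print(s["q"],s["joint_torque"].round(2),s["width"])
im=viewer.read_camera("scene")[135:195,165:225][:,:,::-1]
cv2.imwrite("pics/z4.png",cv2.resize(im,(600,600),interpolation=cv2.INTER_CUBIC))
E
```

```text
0.1586 [[[178.2, 123.1]], [[188.4, 130.7]], [[199.1, 138.6]]]
0.1716 [[[177.5, 118.8]], [[187.7, 126.2]], [[198.5, 134.1]]]
0.19 [[[176.4, 112.4]], [[186.7, 119.8]], [[197.7, 127.6]]]
0.006 [[195.2 177.4]]
0.02 [[194.6 173.5]]
0.03 [[194.1 170.6]]
0.04 [[193.7 167.7]]
0.05 [[193.2 164.8]]
[-5.20184681e-01  1.88505153e-01  2.07979951e+00 -1.42491241e-05
  8.73303359e-01 -1.83950416e+00] [ -0.   -40.02 -29.43  -0.     0.    -0.  ] 0.11781746009438877
```

View pics/z4.png

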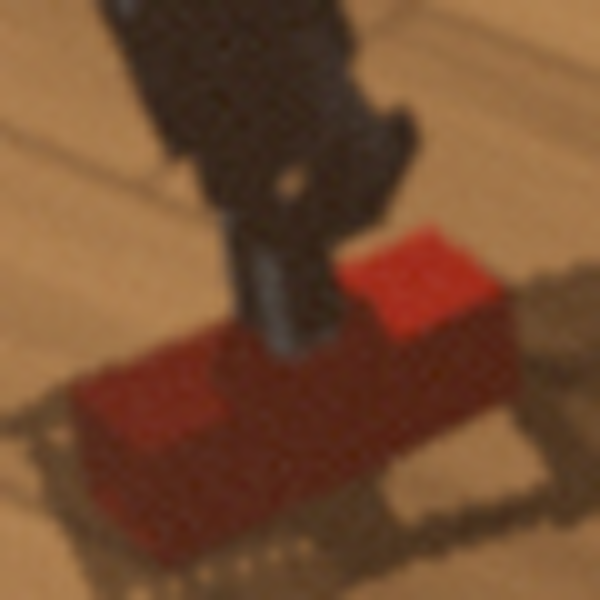

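The reported TCP is at tube-centre height, but the close-up shows the shut fingertips at about (194.5,170.5), ending on the tube's top face at z≈0.04. The earlier open view also showed the tips about 13 px higher than the reported pose predicts. So the real tips sit roughly 35 mm above the reported z. I open, descend gently with force checks, and grasp.

```bash
python3 -m inch '[0,0,-3,0,0,0,85, 0,0,0,0,0,0,85, 0,0,0,0,0,0,85, 0,0,0,0,0,0,85, 0,0,0,0,0,0,85, 0,0,0,0,0,0,85, 0,0,0,0,0,0,85, 0,0,0,0,0,0,85]'
python3 -m inch '[0,0,4,0,0,0,85, 0,0,4,0,0,0,85, 0,0,4,0,0,0,85, 0,0,4,0,0,0,85, 0,0,4,0,0,0,85, 0,0,3,0,0,0,85, 0,0,0,0,0,0,85, 0,0,0,0,0,0,85]'
```

```text
time: 7.1
tool_pos: [0.4713, -0.2413, 0.0089]
tcp_rot: [-0.394, -3.117, -0.0]
wrist_force: [-0.3, -0.7, 0.4]
width: 0.998
grip_force: 0.0
time: 7.9
tool_pos: [0.4714, -0.2413, -0.0141]
tcp_rot: [-0.394, -3.117, -0.0]
wrist_force: [0.4, -0.0, 1.2]
width: 0.995
grip_force: 0.0
```

```bash
python3 -m inch '[0,0,3,0,0,0,85, 0,0,3,0,0,0,85, 0,0,3,0,0,0,85, 0,0,2,0,0,0,85, 0,0,0,0,0,0,15, 0,0,0,0,0,0,15, 0,0,0,0,0,0,15, 0,0,0,0,0,0,15]' 80
python3 -m inch '[0,0,0,0,0,0,15, 0,0,0,0,0,0,15, 0,0,0,0,0,0,15, 0,0,0,0,0,0,15, 0,0,0,0,0,0,15, 0,0,0,0,0,0,15, 0,0,0,0,0,0,15, 0,0,0,0,0,0,15]' 80
```

```text
time: 8.7
tool_pos: [0.4719, -0.2416, -0.0246]
tcp_rot: [0.394, 3.116, -0.001]
wrist_force: [0.9, 0.2, -1.9]
width: 0.451
grip_force: 81.5
time: 9.5
tool_pos: [0.4719, -0.2416, -0.0246]
tcp_rot: [0.394, 3.116, -0.001]
wrist_force: [0.3, -0.7, 5.5]
width: 0.452
grip_force: 82.4
```

Gripped: 82 N at 39 mm opening. Now I lift and go to a pose above the channel, then check it with the cameras.

```bash
python3 -m inch '[0,0,-4,0,0,0,15, 0,0,-10,0,0,0,15, 0,0,-18,0,0,0,15, 0,0,-20,0,0,0,15, 0,0,-20,0,0,0,15, 0,0,-18,0,0,0,15, 0,0,-10,0,0,0,15, 0,0,0,0,0,0,15]'; python3 to.py .585 .068 .075 1.9195
```

```text
time: 10.3
tool_pos: [0.4721, -0.2416, 0.0763]
tcp_rot: [0.394, 3.115, -0.001]
wrist_force: [0.3, -0.0, -3.2]
width: 0.454
grip_force: 81.5
shift [-32.3 328.    1.2] turn [3.000e-02 1.300e-01 5.561e+01] pos [ 0.4721 -0.2416  0.0763] F [ 0.3 -0.  -3.2] t 10.3 q [-0.52  0.1   2.03  0.    1.01 -1.84]
```

```bash
python3 -m inch '[-2,20,0,0,0,0,15, -4,40,0,0,0,0,15, -5,48,0,0,0,0,15, -5,48,0,0,0,0,15, -5,48,0,0,0,0,15, -5,48,0,0,0,0,15, -4,46,0,0,0,0,15, -2,30,0,0,0,0,15]'>/dev/null
python3 -m inch '[0,0,0,0,0,4,15, 0,0,0,0,0,8,15, 0,0,0,0,0,8,15, 0,0,0,0,0,8,15, 0,0,0,0,0,8,15, 0,0,0,0,0,8,15, 0,0,0,0,0,7.6,15, 0,0,0,0,0,4,15]'; python3 to.py .585 .068 .075 1.9195
python3 - <<'E'
from h import *
for n in P: cv2.imwrite(f"pics/{n}5.png",viewer.read_camera(n)[:,:,::-1])
a=cv2.imread("pics/scene5.png")[150:290,190:370]; b=cv2.imread("pics/top5.png")[130:270,180:360]
cv2.imwrite("pics/two5.png",cv2.resize(np.hstack([a,b]),(800,311),interpolation=cv2.INTER_CUBIC))
E
```

```text
time: 11.9
tool_pos: [0.5823, 0.0683, 0.0729]
tcp_rot: [-1.806, -2.567, 0.004]
wrist_force: [0.3, 0.6, -3.7]
width: 0.458
grip_force: 81.9
shift [-1.2  2.4 -2.1] turn [-0.2  -0.06 -0.23] pos [0.5823 0.0683 0.0729] F [ 0.3  0.6 -3.7] t 11.9 q [ 0.07  0.21  1.91  0.    1.03 -0.27]
```

View pics/two5.png

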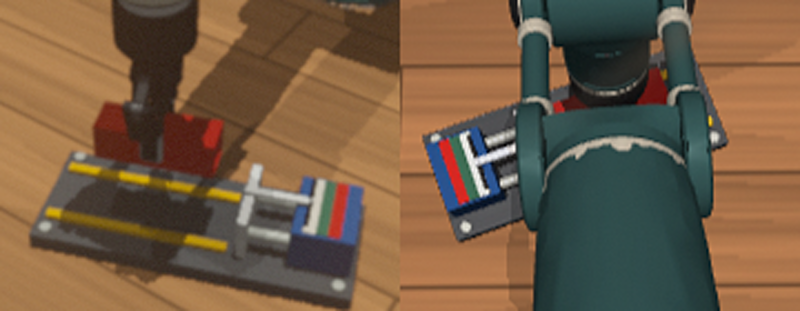

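Held level: the tube sits above the channel, pointing right at the stop (scene crop (95–222, 105–178)), with the stop free and needle on white. Next I fit the held tube in the scene view relative to the fixture.

```bash
python3 - <<'E'
from h import *
import h
im=cv2.imread("pics/scene5.png")[:,:,::-1].astype(float)
m=((im[...,0]>1.8*im[...,1])&(im[...,0]>1.8*im[...,2])&(im[...,0]>35)).astype(float)
W=np.zeros_like(m); W[190:240,225:246]=1; W[190:240,272:296]=1; W[216:240,225:296]=1
_r=h.render; h.render=lambda n,p,b:_r(n,p,b)*W
z=.0729+.0246; d=np.array([np.cos(1.918),np.sin(1.918)]); t=np.array([.5823,.0683])
p0=np.array([*(t+.003*d),1.918])
for zz in(z-.004,z,z+.004):
    B=[(-.06,.06,-.02,.02,zz,zz+.04)]
    print(p0,*h.fit({"scene":m*W},p0,B), np.abs(h.render("scene",p0,B)-m*W).sum())
E
```

```text
[0.58127919 0.07112098 1.918     ] [0.57827008 0.06715741 1.92366409] 129.4392156862745 926.0 233.58039215686273
[0.58127919 0.07112098 1.918     ] [0.58156346 0.06959192 1.91751979] 134.8627450980392 926.0 147.78039215686275
[0.58127919 0.07112098 1.918     ] [0.58476929 0.07244375 1.9149632 ] 143.87843137254902 926.0 218.57647058823528
```

```bash
python3 -m inch '[0,3.5,5,-0.2,0,-0.2,15, 0,0,12,0,0,0,15, 0,0,14,0,0,0,15, 0,0,14,0,0,0,15, 0,0,12,0,0,0,15, 0,0,9,0,0,0,15, 0,0,5,0,0,0,15, 0,0,2,0,0,0,15]'; python3 to.py .588 .068 -.0046 1.9195
python3 -m inch '[0,0,1,0,0,0,15, 0,0,1,0,0,0,15, 0,0,0.5,0,0,0,15, 0,0,0,0,0,0,15, 0,0,0,0,0,0,15, 0,0,0,0,0,0,15, 0,0,0,0,0,0,15, 0,0,0,0,0,0,15]'; python3 to.py .588 .068 -.0046 1.9195
```

```text
time: 12.8
tool_pos: [0.5871, 0.0696, 0.0011]
tcp_rot: [1.797, 2.576, 0.003]
wrist_force: [-0.1, 0.2, -3.1]
width: 0.455
grip_force: 82.0
shift [-1.9  0.3  5.7] turn [ 0.14 -0.02  0.22] pos [0.5871 0.0696 0.0011] F [-0.1  0.2 -3.1] t 12.8 q [ 0.08  0.3   1.95  0.    0.89 -0.28]
time: 13.6
tool_pos: [0.5875, 0.0697, -0.0005]
tcp_rot: [1.796, 2.575, 0.005]
wrist_force: [0.9, -0.6, -3.7]
width: 0.451
grip_force: 82.0
shift [-1.7 -0.2  4.1] turn [0.2  0.   0.21] pos [ 5.875e-01  6.970e-02 -5.000e-04] F [ 0.9 -0.6 -3.7] t 13.6 q [ 0.08  0.3   1.95  0.    0.89 -0.28]
```

```bash
python3 -m inch '[0,-1,1,0.2,0,0.2,15, 0,0,1,0,0,0,15, 0,0,0.7,0,0,0,15, 0,0,0.7,0,0,0,15, 0,0,0,0,0,0,15, 0,0,0,0,0,0,15, 0,0,0,0,0,0,15, 0,0,0,0,0,0,15]'; python3 to.py .587 .069 -.0046 1.9195
```

```text
time: 14.4
tool_pos: [0.5866, 0.0693, -0.0039]
tcp_rot: [1.802, 2.573, 0.0]
wrist_force: [0.6, 0.2, -2.9]
width: 0.458
grip_force: 82.0
shift [-0.4  0.2  0.7] turn [0.   0.   0.01] pos [ 0.5866  0.0693 -0.0039] F [ 0.6  0.2 -2.9] t 14.4 q [ 0.08  0.3   1.95 -0.    0.88 -0.27]
```

```bash
python3 -m inch '[0,0,0.6,0,0,0,15, 0,0,0.6,0,0,0,15, 0,0,0.4,0,0,0,15, 0,0,0,0,0,0,15, 0,0,0,0,0,0,15, 0,0,0,0,0,0,15, 0,0,0,0,0,0,15, 0,0,0,0,0,0,15]'; python3 to.py .587 .069 -.0046 1.9195
```

```text
time: 15.2
tool_pos: [0.5868, 0.0694, -0.0046]
tcp_rot: [1.802, 2.573, 0.0]
wrist_force: [-3.0, -1.2, 5.2]
width: 0.455
grip_force: 83.1
shift [-0.4  0.1 -0. ] turn [0.01 0.01 0.02] pos [ 0.5868  0.0694 -0.0046] F [-3.  -1.2  5.2] t 15.2 q [ 0.08  0.31  1.95 -0.    0.88 -0.27]
```

Seated: the vertical force switched from −2.9 N to +5.2 N at the expected bed height. Now I advance to just short of the stop.

```bash
python3 -m inch '[3,0,-0.3,0,0,0,15, 4,0,0,0,0,0,15, 4,0,0,0,0,0,15, 4,0,0,0,0,0,15, 4,0,0,0,0,0,15, 3,0,0,0,0,0,15, 2,0,0,0,0,0,15, 0,0,0,0,0,0,15]'; python3 to.py .5786 .0925 -.0046 1.9195
python3 -m inch '[1,0,0,0,0,0,15, 1,0,0,0,0,0,15, 1,0,0,0,0,0,15, 1,0,0,0,0,0,15, 1,0,0,0,0,0,15, 1,0,0,0,0,0,15, 1,0,0,0,0,0,15, 0,0,0,0,0,0,15]'; python3 to.py .5786 .0925 -.0046 1.9195
```

```text
time: 16.0
tool_pos: [0.579, 0.0924, -0.0046]
tcp_rot: [1.801, 2.573, 0.001]
wrist_force: [1.9, -3.3, 5.1]
width: 0.453
grip_force: 83.0
shift [ 0.3 -0.3  0. ] turn [0.08 0.02 0.04] pos [ 0.579   0.0924 -0.0046] F [ 1.9 -3.3  5.1] t 16.0 q [ 0.12  0.3   1.96  0.    0.88 -0.23]
time: 16.8
tool_pos: [0.5767, 0.0985, -0.0046]
tcp_rot: [1.801, 2.573, 0.001]
wrist_force: [1.8, -4.1, 5.9]
width: 0.452
grip_force: 83.1
shift [-6.3 -0.3  0. ] turn [0.08 0.05 0.04] pos [ 0.5767  0.0985 -0.0046] F [ 1.8 -4.1  5.9] t 16.8 q [ 0.13  0.3   1.97 -0.    0.88 -0.22]
```

```bash
python3 -m inch '[1,0,0,0,0,0,15, 1,0,0,0,0,0,15, 1,0,0,0,0,0,15, 1,0,0,0,0,0,15, 1,0,0,0,0,0,15, 1,0,0,0,0,0,15, 1,0,0,0,0,0,15, 0,0,0,0,0,0,15]'; python3 to.py .5745 .105 -.0046 1.9195
python3 - <<'E'
from h import *
a=viewer.read_camera("scene")[190:290,200:370][:,:,::-1]; b=viewer.read_camera("top")[160:260,170:340][:,:,::-1]
cv2.imwrite("pics/two6.png",cv2.resize(np.vstack([a,b]),(510*1,600),interpolation=cv2.INTER_CUBIC))
E
```

```text
time: 17.6
tool_pos: [0.5747, 0.1042, -0.0046]
tcp_rot: [1.8, 2.572, 0.0]
wrist_force: [2.3, -7.0, 4.7]
width: 0.46
grip_force: 83.1
shift [0.8 0.1 0. ] turn [0.08 0.12 0.05] pos [ 0.5747  0.1042 -0.0046] F [ 2.3 -7.   4.7] t 17.6 q [ 0.14  0.29  1.97 -0.    0.88 -0.21]
```

View pics/two6.png

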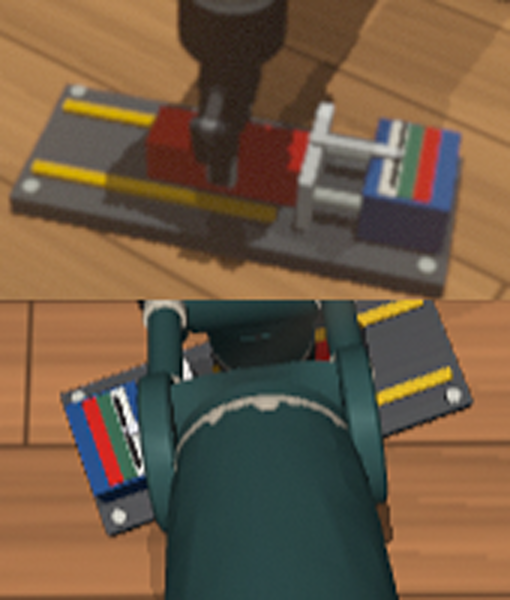

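The tube's end is flat on the stop plate (scene crop x≈305) and lies between the strips; the needle is still over white, near (125,425) in the lower crop. I push on in small steps, with a numeric needle reading.

```bash
cat > needle.py <<'E'
from h import *
d=np.array([np.cos(1.9195),np.sin(1.9195)]); nn=np.array([-d[1],d[0]])
for n,F in(("top",(.5708,.1073)),("scene",(.5727,.1071))):
    im=viewer.read_camera(n).astype(float); out=[]
    for x in np.arange(.106,.152,.002):   # sample colours along lines of the gauge, both sides of the centre line
        v=[cv2.getRectSubPix(im.astype(np.float32),(1,1),tuple(map(float,proj(n,[[*(F+d*x+nn*l),.075]])[0])))[0,0] for l in np.r_[-.02:-.009:.003,.01:.021:.003]]
        out.append(np.median(v,0).round().astype(int).tolist())
    print(n,[(int(round((.106+.002*i)*1e3)),o) for i,o in enumerate(out)])
E
python3 needle.py
python3 -m inch '[1,0,0,0,0,0,15, 1,0,0,0,0,0,15, 1,0,0,0,0,0,15, 1,0,0,0,0,0,15, 1,0,0,0,0,0,15, 1,0,0,0,0,0,15, 1,0,0,0,0,0,15, 0,0,0,0,0,0,15]'; python3 to.py .5745 .105 -.0046 1.9195; python3 needle.py
```

```text
top [(106, [53, 84, 90]), (108, [50, 85, 101]), (110, [51, 85, 110]), (112, [77, 98, 113]), (114, [160, 165, 163]), (116, [223, 224, 218]), (118, [186, 186, 182]), (120, [61, 57, 56]), (122, [46, 46, 45]), (124, [101, 116, 106]), (126, [84, 124, 102]), (128, [62, 108, 83]), (130, [63, 108, 84]), (132, [61, 108, 85]), (134, [63, 109, 85]), (136, [119, 85, 67]), (138, [200, 46, 38]), (140, [213, 37, 32]), (142, [211, 39, 33]), (144, [211, 39, 32]), (146, [210, 40, 35]), (148, [162, 52, 68]), (150, [51, 79, 136])]
scene [(106, [66, 78, 112]), (108, [61, 81, 123]), (110, [63, 86, 131]), (112, [91, 106, 141]), (114, [146, 149, 157]), (116, [194, 189, 179]), (118, [202, 196, 182]), (120, [169, 163, 150]), (122, [119, 113, 102]), (124, [106, 104, 92]), (126, [135, 140, 125]), (128, [108, 131, 108]), (130, [85, 119, 92]), (132, [81, 117, 90]), (134, [82, 117, 90]), (136, [99, 113, 86]), (138, [144, 93, 71]), (140, [180, 67, 49]), (142, [190, 54, 39]), (144, [190, 53, 37]), (146, [190, 53, 37]), (148, [184, 59, 56]), (150, [152, 74, 97])]
time: 18.6
tool_pos: [0.5726, 0.11, -0.0046]
tcp_rot: 
[... 560 characters left out ...]
136, [119, 86, 68]), (138, [200, 46, 39]), (140, [213, 38, 33]), (142, [211, 39, 34]), (144, [211, 39, 32]), (146, [211, 40, 35]), (148, [162, 51, 68]), (150, [51, 79, 136])]
scene [(106, [64, 75, 111]), (108, [57, 78, 118]), (110, [58, 78, 119]), (112, [79, 94, 122]), (114, [137, 139, 141]), (116, [181, 177, 165]), (118, [203, 198, 184]), (120, [205, 200, 187]), (122, [205, 200, 187]), (124, [199, 195, 181]), (126, [168, 166, 152]), (128, [104, 100, 90]), (130, [67, 73, 58]), (132, [73, 97, 75]), (134, [79, 114, 88]), (136, [99, 113, 87]), (138, [144, 94, 71]), (140, [179, 66, 48]), (142, [189, 53, 37]), (144, [190, 51, 35]), (146, [191, 52, 37]), (148, [185, 58, 54]), (150, [153, 74, 97])]
```

The needle is now about 3.5 mm into the green (needle at 127.8; green runs from 124.5 to 136.3 in the top view). I go 3 mm further to the middle and hold.

```bash
python3 -m inch '[0.8,0,0,0,0,0,15, 0.8,0,0,0,0,0,15, 0.8,0,0,0,0,0,15, 0.6,0,0,0,0,0,15, 0,0,0,0,0,0,15, 0,0,0,0,0,0,15, 0,0,0,0,0,0,15, 0,0,0,0,0,0,15]'; python3 needle.py
python3 -m inch '[0,0,0,0,0,0,15, 0,0,0,0,0,0,15, 0,0,0,0,0,0,15, 0,0,0,0,0,0,15, 0,0,0,0,0,0,15, 0,0,0,0,0,0,15, 0,0,0,0,0,0,15, 0,0,0,0,0,0,15]'
python3 - <<'E'
from h import *
a=viewer.read_camera("scene")[190:290,200:370][:,:,::-1]; b=viewer.read_camera("top")[160:260,170:340][:,:,::-1]
cv2.imwrite("pics/two7.png",cv2.resize(np.vstack([a,b]),(510,600),interpolation=cv2.INTER_CUBIC))
E
```

```text
time: 19.5
tool_pos: [0.5718, 0.1124, -0.0046]
tcp_rot: [1.799, 2.571, -0.001]
wrist_force: [4.7, -11.7, 3.4]
width: 0.454
grip_force: 83.0
top [(106, [55, 88, 87]), (108, [55, 88, 87]), (110, [55, 88, 86]), (112, [56, 88, 87]), (114, [56, 88, 87]), (116, [55, 88, 87]), (118, [63, 96, 94]), (120, [70, 102, 101]), (122, [132, 151, 148]), (124, [113, 138, 131]), (126, [57, 92, 77]), (128, [40, 61, 50]), (130, [36, 36, 37]), (132, [44, 58, 50]), (134, [61, 104, 82]), (136, [120, 87, 68]), (138, [200, 47, 39]), (140, [213, 38, 33]), (142, [211, 39, 34]), (144, [212, 39, 33]), (146, [211, 40, 35]), (148, [162, 51, 68]), (150, [52, 79, 136])]
scene [(106, [65, 76, 111]), (108, [57, 77, 118]), (110, [58, 78, 119]), (112, [79, 92, 122]), (114, [129, 130, 136]), (116, [171, 166, 156]), (118, [188, 182, 169]), (120, [198, 193, 179]), (122, [203, 198, 185]), (124, [199, 195, 181]), (126, [171, 174, 158]), (128, [112, 128, 108]), (130, [68, 74, 60]), (132, [62, 63, 52]), (134, [71, 91, 70]), (136, [97, 106, 82]), (138, [144, 94, 70]), (140, [180, 66, 48]), (142, [189, 51, 36]), (144, [190, 51, 36]), (146, [190, 52, 36]), (148, [184, 56, 53]), (150, [152, 73, 98])]
time: 20.4
tool_pos: [0.5718, 0.1124, -0.0046]
tcp_rot: [1.798, 2.571, -0.001]
wrist_force: [4.4, -11.7, 4.2]
width: 0.454
grip_force: 83.0
```

View pics/two7.png

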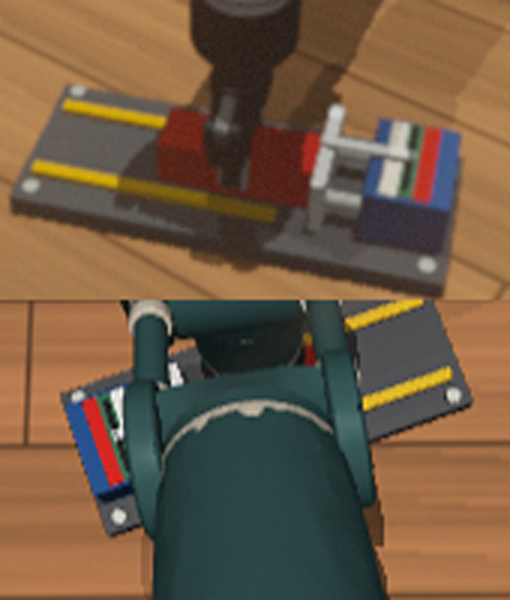

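The needle stands mid-green (top profile 130 mm, green 124.5–136.3). The tube lies flat in the channel with its end flush on the stop, and the push is steady. I hold past two seconds and hand in.

```bash
python3 -m inch '[0,0,0,0,0,0,15, 0,0,0,0,0,0,15, 0,0,0,0,0,0,15, 0,0,0,0,0,0,15, 0,0,0,0,0,0,15, 0,0,0,0,0,0,15, 0,0,0,0,0,0,15, 0,0,0,0,0,0,15]'
python3 -m inch '[0,0,0,0,0,0,15, 0,0,0,0,0,0,15, 0,0,0,0,0,0,15, 0,0,0,0,0,0,15, 0,0,0,0,0,0,15, 0,0,0,0,0,0,15, 0,0,0,0,0,0,15, 0,0,0,0,0,0,15]'
python3 -c "from workcell import job; print(job.finish_job())"
```

```text
time: 21.3
tool_pos: [0.5718, 0.1124, -0.0045]
tcp_rot: [1.799, 2.571, -0.001]
wrist_force: [4.2, -11.3, 4.5]
width: 0.452
grip_force: 83.0
time: 22.1
tool_pos: [0.5718, 0.1124, -0.0045]
tcp_rot: [1.799, 2.571, -0.001]
wrist_force: [4.0, -10.4, 4.0]
width: 0.455
grip_force: 83.0
the job is handed in; nothing more can be done
None
```

Job handed in at about 22 s, no verdict shown: the tube lies in the channel, flush on the stop and still gripped, needle mid-green when last read (19.5 s), pose unchanged and push 11–12.5 N at the wrist (bed friction included) until hand-in at 22.1 s; the tin, wrench and tape measure were never approached.

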